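Slide the steel cover plate out over the shelf edge

TASK

On the fold-down shelf, push the round washer tin sideways out of the way of the flat steel cover plate, then slide the plate straight out towards you until the scored line across it lies along the shelf's front edge, with the plate square to that edge, so that a hand can take hold of the part that sticks out. Only push with the fingertips: do not lift or tip the plate or the tin, keep the plate from touching the tin, and leave the tin standing whole on the shelf. Disturb nothing else.

Things in the scene. Friction and masses are not known exactly. Their poses are not given: they have to be found in the camera images.
- shelf: Fixed ivory plastic fold-down shelf, a slab 320 (x) x 680 (y) x 12 mm on low stays, its top 80 mm above the liner. Origin at liner height under its middle; own x points from the free front edge (nearest the robot) towards the hinge rail at the back, y along the edge, z up. The top is flat, with no lip; the hinge rail behind it is lower than the top.
- shelf_edge (a point): Middle of the shelf's front edge, at the height of its top; axes as the shelf's.
- plate: Loose flat rectangular steel cover plate, 110 (own x) x 70 (y) x 6 mm, about 0.25 to 0.5 kg, lying on the shelf behind the tin. Origin at the centre of its underside, z up. Its front end (-x, towards the shelf's front edge, at most 15 degrees out of square at the start) has two screw holes and a dark scored line 3 mm wide across it, its middle 35 mm from the front end; the back end is plain.
- plate_line (a point): Middle of the scored line on the plate's top, 20 mm from the plate's centre towards its front end; axes as the plate's.
- tin: Loose white round washer tin with a wire clamp lid, 60 mm diameter, 46 mm tall (48 over the wire; the clamp stands out up to 3 mm from the side), about 0.13 to 0.25 kg, standing on the shelf between the plate and the front edge. Origin at the centre of its underside, z up.
- brush: Bystander: green pipe brush lying near one side end of the shelf, roughly along the shelf's x, 240 x 35 mm, 35 mm high. Origin under its middle.
- spanner: Bystander: steel adjustable spanner lying near the other side end of the shelf, roughly along the shelf's x, 205 x 45 mm, 10 mm high. Origin under its middle.
- reel: Bystander: small white reel of thread tape lying flat on the shelf beside the plate, on the plate's +y side, 50 mm diameter, 20 mm high. Origin at the centre of its underside.
- plunger: Bystander: grey plastic pressure plunger standing on the liner to the right of the shelf, 120 mm across, 265 mm tall. Origin at the centre of its underside.
- cleaner: Bystander: white plastic bottle standing on the liner to the left of the shelf, 72 mm diameter, 200 mm tall. Origin at the centre of its underside.
- jar: Bystander: glass jar with a steel cap standing on the liner to the left of the shelf, 68 mm diameter, 85 mm tall. Origin at the centre of its underside.
There are look-alikes about, which are no part of the job. What is shaped like the plate but yellow is not meant.

How it is judged (in metres and radians):
At the end, for the whole second after the job is handed in: The middle of the scored line is within 6 mm of the shelf's front edge (overhang 29 to 41 mm), the plate is square to the edge within 0.12 rad and flat on the shelf; the tin has been moved by more than 20 mm and stands upright with its whole base on the shelf; both are at rest (x of plate_line in the frame of shelf_edge between -0.006 and 0.006 m and angle between the x axis of plate and the x axis of shelf, either way round below 0.12 rad and z of plate in the frame of shelf_edge between -0.003 and 0.003 m and angle between each of plate, tin's own z axis and vertical below 0.05 rad and y of plate in the frame of shelf_edge between -0.3 and 0.3 m and x of tin in the frame of shelf_edge between 0.028 and 0.292 m and y of tin in the frame of shelf_edge between -0.312 and 0.312 m and z of tin in the frame of shelf_edge between -0.003 and 0.003 m and distance of tin from where it was at the start of the episode above 0.02 m and linear speed of each of plate, tin below 0.01 m/s); the robot touches nothing.
It fails at once if the plate is lifted more than 8 mm or tipped (z of plate in the frame of shelf_edge above 0.008 m or angle between plate's own z axis and vertical above 0.12 rad).
It fails at once if the tin is lifted more than 8 mm or tipped (z of tin in the frame of shelf_edge above 0.008 m or angle between tin's own z axis and vertical above 0.25 rad).
It fails at once if the plate or the tin falls off the shelf (z of any of plate, tin in the frame of shelf_edge below -0.02 m).
It fails at once if the plate touches the tin (contact force between plate and tin above 0.3 N).
It fails at once if a bystander is moved by more than 15 mm (distance of any of brush, spanner, reel, plunger, cleaner, jar from where it was at the start of the episode above 0.015 m).
It also fails if it takes over 54 s, if anything falls off the work surface, if the arm or the gripper's body presses on something with over 40 N, if the wrist force passes 120 N, or if a joint passes its speed limit or range.

ROBOT

A 6-joint arm with a two-finger parallel gripper is mounted at the origin on the work surface. World frame = base frame: x ahead of the robot, y to its left, z up, the work surface at z = 0. Lengths are in mm, angles in rad, forces in N, time in s.
With the tool pointing down it reaches from about 350 to 975 mm from the base axis. Payload 7.1 kg.
Tool frame: the origin (TCP) lies on the centre line of the jaws, within the pads' length; the fingertips stand 8 mm ahead of it and the grasp point (between the pads) lies 11 mm behind it; z points along the fingers, x is the direction in which the jaws open and shut, and the axes are right-handed (so a half turn about z gives the same grasp; the last joint's range is limited). The gripper opens to 88 mm and grips with 3 to 60 N. Pads are 20 mm wide; open, the fingers measure 115 mm over their backs; the gripper's body (75 mm by 178 mm) begins 61 mm behind the grasp point.
Start: joints at [-1.214, 0.423, 1.63, -0, 1.089, -0.019], TCP at [229.402, -581.36, 230.675] pointing down, gripper open.
Joint ranges: [-3, 3], [-0.9, 2.11], [0.09, 2.58], [-1.31, 4.45], [0.11, 2.69], [-2.54, 2.54]. Speed limits (rad/s): [2.39, 2.39, 3.01, 3.14, 3.14, 3.14].

INTERFACE

Orientations are given as a rotation vector (axis times angle).
In Python, from workcell import ctrl gives the robot as it stands.
- The arm moves only by the shell command python3 -m handwheel 'ROWS'. ROWS is JSON, a list of rows, each a list of 3 entries, a list of its own where there are three numbers: the turn, a rotation vector about the tool's x, y, z in rad, then the shift along the tool's x, y, z in mm, then the opening, from 0 (shut) to 1 (fully open). In form: [[[ax, ay, az], [tx, ty, tz], jaw], ...]. A call has exactly 10 rows; each row shifts and turns the pose as measured when the row begins, along the tool's axes as they then stand; what a row does not reach is not made up. A row lasts 1/12 s, in which the tool goes at most 41.7 mm and 7.16 degrees, less where a joint would pass 70% of its speed; a pose out of reach is approached as far as the arm can. A call with a gripper value outside its range is refused whole. The fingers move at their own pace and stop on an object; the grip force is fixed at half the most. Time passes only in rows, so rows that do not move let the fingers close, or fill a call up. It gives the time, the measured TCP pose, the force and the opening at its end, in the units of the state.
- ctrl.get_obs(): the state, without advancing time (a new reading comes with each control period).
- ctrl.get_image(name): name is "scene" or "top" or "wrist"; returns a dict with "pixels" (384x512x3 uint8, red, green, blue), "camera_matrix" (3x3 intrinsics, pixels), "rvec" (rotation vector, rad) and "tvec" (3), from world to camera coordinates, as OpenCV has them. Camera axes: x right, y down, z forward; pixel columns grow to the right and rows downward; lengths in mm; the calibration is good to about 2 mm. A picture is of the moment at which its call begins. There is no depth.
- ctrl.close_job(): hands the job in, once; it reports no verdict.
Trained networks look in a picture, given as the dict that the camera call returned (one of the last four; its "shot" number tells which), for a name from the list of things; names that differ only in an ending like _2 or _b are one class to them, and where a whole thing is asked for, a point or a joint stands for the part that bears it (a point fixed in the world has none). Each returns a list of dicts, best first, with "score" (0 to 1); they miss things now and then, are a little off and sometimes report something else, mostly with a low value. They report only what shows in the picture. A call takes as long as a camera call. They do not tell look-alikes from the thing itself.
- ctrl.look_for(picture, query): "position" ([x, y, z] in mm, in the coordinates of the camera as it stood for that picture, good to about 4 mm: the middle of the surface that is visible of it).
- ctrl.spot_point(picture, query): "position" ([x, y, z] in mm, in the coordinates of the camera as it stood for that picture, good to about 4 mm: a listed point, or the origin of a listed thing).
The state is a dict: "t": time; "qpos": joint angles; "qvel": joint speeds; "joint_torque": joint torques, N m; "ee_pos": TCP position; "orientation": TCP orientation; "ft_force": force on the tool from outside, world axes, zero at the start; "moment": the same for the moment, N m; "width": finger opening in mm.
Only numpy, scipy, OpenCV 4.12 (cv2) and the standard library are available. Lean on these libraries where they do the work, as an engineer would, in place of code of your own. Each camera call takes 0.05 s, during which the arm holds its last target.

## Working session

There is one attempt and no reset: what is moved stays moved. The work goes in short steps, Python scripts to look and compute and a shell command to move; the robot and the scene stay as the last step left them, time stands still between calls to the robot, and variables do not carry over. Pictures are saved under pics/ and viewed, and the job is handed in when it is done.

```bash
mkdir -p pics; ls
cat > h.py <<'E'
import numpy as np, cv2
from workcell import ctrl
def save(p,n): cv2.imwrite('pics/'+n,cv2.cvtColor(p['pixels'],cv2.COLOR_RGB2BGR))
def w(p,c):
    R,_=cv2.Rodrigues(np.array(p['rvec'],float)); return R.T@(np.array(c,float)-np.array(p['tvec'],float).ravel())
def px(p,X):
    return cv2.projectPoints(np.array(X,float).reshape(-1,3),np.array(p['rvec'],float),np.array(p['tvec'],float),np.array(p['camera_matrix'],float),None)[0].reshape(-1,2)
def ray(p,u,z):
    K=np.array(p['camera_matrix'],float);R,_=cv2.Rodrigues(np.array(p['rvec'],float));t=np.array(p['tvec'],float).ravel()
    C=-R.T@t; d=R.T@np.linalg.inv(K)@np.array([u[0],u[1],1.]); return C+d*(z-C[2])/d[2]
E
python3 - <<'E'
from h import *
np.set_printoptions(precision=1,suppress=True)
o=ctrl.get_obs();print(o['t'],o['ee_pos'],o['orientation'])
for n in ['top','scene']:
    p=ctrl.get_image(n);save(p,n+'0.png')
    for q in ['plate','plate_line','tin','shelf_edge','shelf','reel','brush','spanner']:
        for r in ctrl.spot_point(p,q)[:3]: print(n,q,round(r['score'],2),w(p,r['position']))
E
```

```text
pics
0.0 [ 229.2 -580.9  229.9] [-2.6  1.8  0. ]
top plate 0.9 [304.7 176.8   3.3]
top plate 0.85 [611.2 -32.7  79.8]
top plate_line 0.8 [591.4 -32.1  84.3]
top plate_line 0.77 [306.6 199.5   1.7]
top tin 0.71 [498.8 -30.2  76.5]
top shelf_edge 0.8 [446.  -33.3  83. ]
top shelf 0.74 [603.7 -40.3   2.1]
top reel 0.72 [621.5  93.   79.4]
top reel 0.56 [600.7 -37.1   4. ]
top brush 0.53 [563.  505.1   2.8]
top brush 0.36 [604.4 -39.2   1.4]
top spanner 0.87 [621.4 258.4  80.2]
top spanner 0.68 [441.7 -35.3  85. ]
top spanner 0.35 [ 455.  -571.2   -1.2]
scene plate 0.96 [612.  -42.5  75. ]
scene plate 0.63 [301.  183.    0.5]
scene plate_line 0.81 [590.8 -40.4  83.5]
scene tin 0.7 [ 585.4 -338.3   78.6]
scene shelf_edge 0.97 [440.2 -32.   77. ]
scene shelf 0.74 [603.6 -36.   -3.1]
scene reel 0.61 [624.7  94.   77.2]
scene brush 0.58 [ 584.7 -337.    78.1]
scene spanner 0.93 [621.9 258.4  78.7]
scene spanner 0.62 [439.7 -29.6  77.8]
```

View pics/top0.png

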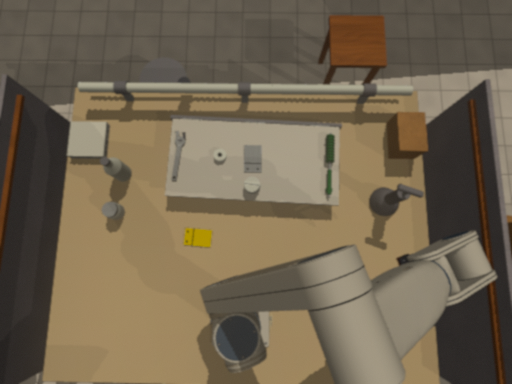

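View pics/scene0.png

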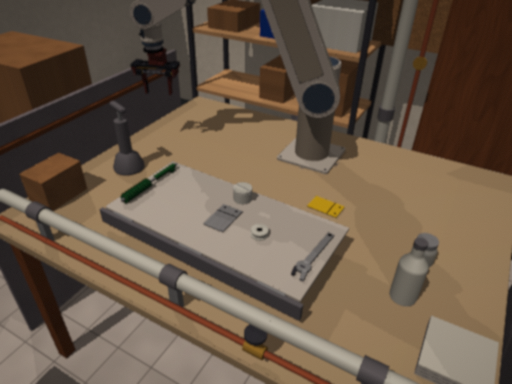

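```bash
cat >> h.py <<'E'
from scipy.spatial.transform import Rotation as Ro
def plan(target,yaw_deg):
    """target TCP mm, tool down with tool x at yaw (world). prints tool-frame shift and turn"""
    o=ctrl.get_obs(); R=Ro.from_rotvec(o['orientation']).as_matrix()
    c,s=np.cos(np.radians(yaw_deg)),np.sin(np.radians(yaw_deg))
    T=np.array([[c,s,0],[s,-c,0],[0,0,-1.]])
    print('t',round(o['t'],2),'pos',np.round(o['ee_pos'],1),'yaw',np.round(np.degrees(np.arctan2(R[1,0],R[0,0])),1),'F',np.round(o['ft_force'],1),'w',round(o['width'],1))
    print('shift tool now',np.round(R.T@(np.array(target)-o['ee_pos']),1),'shift in target frame',np.round(T.T@(np.array(target)-o['ee_pos']),1),'turn',np.round(Ro.from_matrix(R.T@T).as_rotvec(),3))
E
python3 - <<'E'
from h import *
plan([400,60,230],0);plan([400,60,230],90);plan([400,60,230],-90)
p=ctrl.get_image('top')
c=p['pixels'][100:220,150:360]; cv2.imwrite('pics/crop.png',cv2.cvtColor(cv2.resize(c,None,fx=3.8,fy=3.8,interpolation=cv2.INTER_CUBIC),cv2.COLOR_RGB2BGR))
for u in [(173,117),(341,123),(167,200),(339,205)]: print(u,ray(p,u,80).round())
print(ray(p,(240,89),80).round(),ray(p,(240,89),250).round())
E
```

```text
t 0.9 pos [ 229.4 -581.3  230.7] yaw -68.5 F [-0.3  0.   0.3] w 87.6
shift tool now [-534.  -394.1    0.7] shift in target frame [ 170.6 -641.3    0.7] turn [-0.     0.    -1.195]
t 0.9 pos [ 229.4 -581.3  230.7] yaw -68.5 F [-0.3  0.   0.3] w 87.6
shift tool now [-534.  -394.1    0.7] shift in target frame [641.3 170.6   0.7] turn [-0.    -0.    -2.766]
t 0.9 pos [ 229.4 -581.3  230.7] yaw -68.5 F [-0.3  0.   0.3] w 87.6
shift tool now [-534.  -394.1    0.7] shift in target frame [-641.3 -170.6    0.7] turn [-0.     0.     0.376]
(173, 117) [780. 290.  80.]
(341, 123) [ 762. -393.   80.]
(167, 200) [437. 295.  80.]
(339, 205) [ 427. -375.   80.]
[906.  19.  80.] [822.  12. 250.]
```

View pics/crop.png

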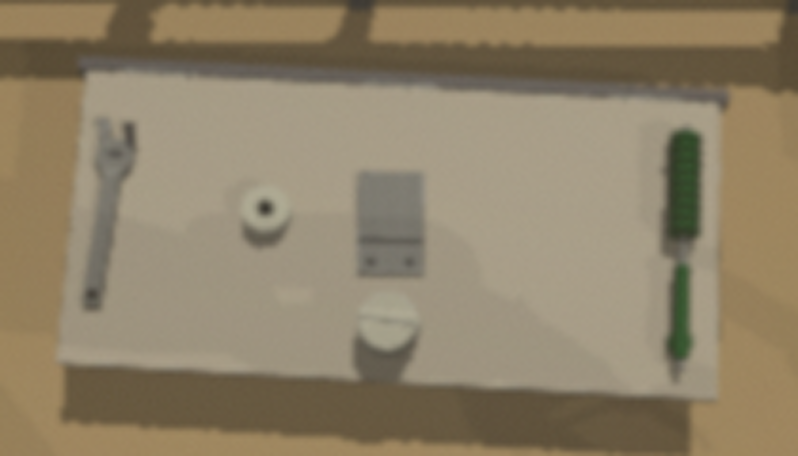

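```bash
python3 -m handwheel '[[[0,0,-0.12],[-32,-23,0],0.4],[[0,0,-0.12],[-29,-27,0],0.4],[[0,0,-0.12],[-25,-30,0],0.4],[[0,0,-0.12],[-21,-33,0],0.4],[[0,0,-0.12],[-17,-35,0],0.4],[[0,0,-0.12],[-13,-37,0],0.4],[[0,0,-0.12],[-8,-38,0],0.4],[[0,0,-0.12],[-4,-39,0],0.4],[[0,0,-0.12],[1,-39,0],0.4],[[0,0,-0.12],[4,-39,0],0.4]]'
python3 - <<'E'
from h import *
plan([400,60,250],0)
p=ctrl.get_image('wrist');save(p,'w1.png')
R,_=cv2.Rodrigues(np.array(p['rvec']));print(-R.T@np.array(p['tvec']).ravel(),R[2])
E
```

```text
t: 1.78
ee_pos: [322.6, -193.8, 229.3]
orientation: [3.133, 0.071, 0.007]
ft_force: [1.2, 0.0, 0.2]
width: 35.4
t 1.78 pos [ 322.6 -193.8  229.3] yaw 2.6 F [1.2 0.  0.2] w 35.4
shift tool now [  88.9 -249.8  -22.2] shift in target frame [  77.4 -253.8  -20.7] turn [ 0.008 -0.005  0.045]
[ 318.17406541 -114.75706016  383.07224796] [ 0.01614169 -0.29217889 -0.95622745]
```

View pics/w1.png

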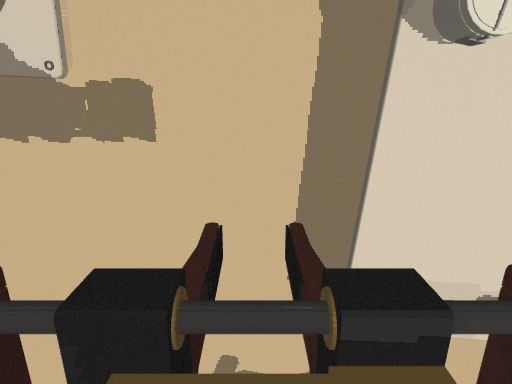

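```bash
python3 -m handwheel '[[[0.008,-0.005,0.045],[24,-22,-12],0.4],[[0,0,0],[24,-24,-12],0.4],[[0,0,0],[24,-24,-12],0.4],[[0,0,0],[24,-24,-12],0.4],[[0,0,0],[24,-24,-12],0.4],[[0,0,0],[24,-24,-12],0.4],[[0,0,0],[24,-24,-12],0.4],[[0,0,0],[24,-24,-12],0.4],[[0,0,0],[24,-24,-12],0.4],[[0,0,0],[0,0,0],0.4]]'
python3 - <<'E'
from h import *
plan([500,35,250],0)
p=ctrl.get_image('wrist');save(p,'w2.png')
for q in ['plate','plate_line','tin','shelf_edge','reel']:
        for r in ctrl.spot_point(p,q)[:3]: X=w(p,r['position']);print(q,round(r['score'],2),X.round(1),px(p,X).round())
E
```

```text
t: 2.67
ee_pos: [541.9, 46.3, 344.0]
orientation: [-3.135, -0.02, -0.003]
ft_force: [-0.7, -0.3, -0.2]
width: 35.1
t 2.67 pos [541.9  46.3 344. ] yaw 0.7 F [-0.7 -0.3 -0.2] w 35.1
shift tool now [-42.2  11.3  93.8] shift in target frame [-41.9  11.3  94. ] turn [-0.006 -0.002  0.013]
plate 0.71 [613.6 -35.4  76.2] [[303. 214.]]
plate 0.61 [302.8 180.2   2.5] [[90. 54.]]
plate_line 0.86 [590.  -37.7  85.9] [[287. 218.]]
plate_line 0.6 [302.6 198.2   6.4] [[87. 40.]]
tin 0.71 [499.5 -33.2  76.7] [[223. 212.]]
shelf_edge 0.84 [443.2 -34.5  82.3] [[183. 214.]]
reel 0.55 [618.2  92.   81. ] [[313. 123.]]
```

View pics/w2.png

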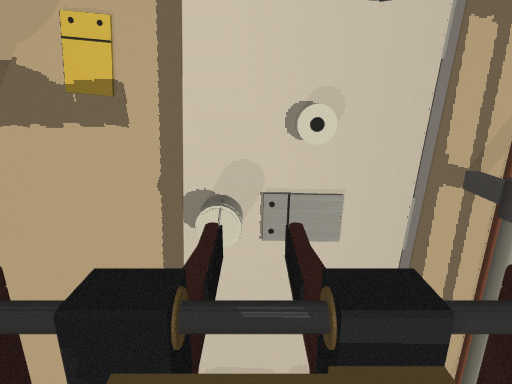

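Run:
```python
from h import *
p=ctrl.get_image('wrist')
im=cv2.resize(p['pixels'][0:260,150:420],None,fx=2.2,fy=2.2,interpolation=cv2.INTER_CUBIC); cv2.imwrite('pics/w2c.png',cv2.cvtColor(im,cv2.COLOR_RGB2BGR))
for u in [(183,5),(183,180)]: print(ray(p,u,80).round(1))
for u in [(262,192),(343,194),(342,242),(262,242),(289,193),(288,242)]: print(ray(p,u,86).round(1))
print('tin top',ray(p,(218,226),126).round(1))
```

```text
[450.2 221.2  80. ]
[438.6   9.7  80. ]
[545.9  -4.5  86. ]
[655.4  -6.2  86. ]
[660.1 -77.2  86. ]
[547.1 -78.5  86. ]
[582.4  -5.6  86. ]
[583.9 -78.   86. ]
tin top [490.3 -37.7 126. ]
```

View pics/w2c.png

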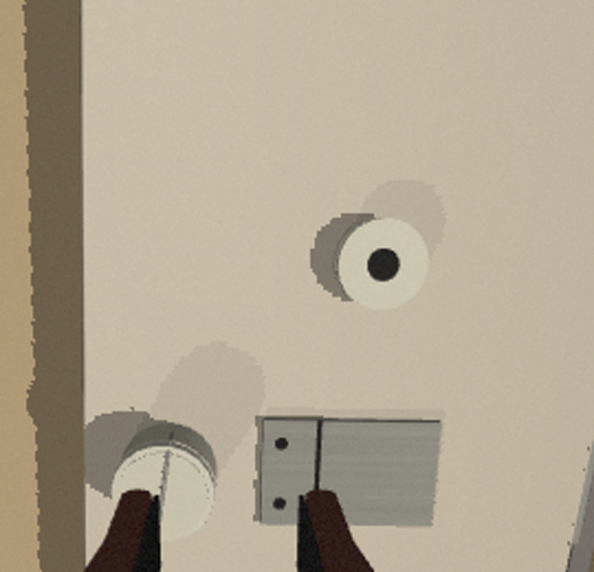

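Run:
```python
from h import *
plan([499,45,300],0)
p=ctrl.get_image('wrist');save(p,'w3.png')
o=lambda a,b:(150+(a-.5)/2.2+0*b,(b-.5)/2.2)
for u in [(83,20),(84,320),(85,390)]: print('edge',ray(p,o(*u),80).round(1))
for u in [(259,418),(441,421),(433,525),(258,525),(320,420),(318,490)]: print(ray(p,o(*u),86).round(1))
print('reel',ray(p,o(383,264),100).round(1))
print('tin top',ray(p,o(164,491),126).round(1))
for q in ['plate','plate_line','tin','shelf_edge','reel']:
        for r in ctrl.spot_point(p,q)[:1]: X=w(p,r['position']);print(q,round(r['score'],2),X.round(1),px(p,X).round())
```

```text
t 3.02 pos [536.4  41.7 341. ] yaw 0.5 F [-0.3  0.3 -0.1] w 34.8
shift tool now [-37.1  -3.5  41.2] shift in target frame [-37.4  -3.3  41. ] turn [-0.005  0.005  0.009]
edge [455.5 217.3  80. ]
edge [447.9  57.   80. ]
edge [446.4  13.8  80. ]
[553.6  -1.3  86. ]
[665.1  -2.2  86. ]
[666.4 -71.7  86. ]
[554.3 -72.9  86. ]
[591.   -2.3  86. ]
[591.8 -48.4  86. ]
reel [620.   92.5 100. ]
tin top [498.5 -33.6 126. ]
plate 0.94 [611.6 -34.2  72.6] [[308. 210.]]
plate_line 0.85 [302.3 200.1   6.8] [[90. 36.]]
tin 0.88 [499.2 -30.4  77.5] [[228. 208.]]
shelf_edge 0.67 [441.3 -33.6  79.7] [[187. 210.]]
reel 0.62 [620.4  91.3  80.2] [[321. 120.]]
```

```bash
python3 -m handwheel '[[[0,0,0.054],[-13,0,10],0.4],[[0,0,0],[-12,0,25],0.4],[[0,0,0],[-12,0,28],0.4],[[0,0,0],[0,0,28],0.4],[[0,0,0],[0,0,28],0.4],[[0,0,0],[0,0,28],0.4],[[0,0,0],[0,0,28],0.4],[[0,0,0],[0,0,20],0.4],[[0,0,0],[0,0,10],0.4],[[0,0,0],[0,0,0],0.4]]'; python3 -c "
from h import *
plan([500,35,98],-2.6)"
```

```text
t: 4.15
ee_pos: [501.2, 43.6, 131.8]
orientation: [-3.135, 0.076, -0.009]
ft_force: [-0.3, -0.9, 0.0]
width: 35.0
t 4.15 pos [501.2  43.6 131.8] yaw -2.8 F [-0.3 -0.9  0. ] w 35.0
shift tool now [-1.   8.9 33.7] shift in target frame [-0.8  8.7 33.8] turn [-0.006 -0.006 -0.003]
```

```bash
python3 -m handwheel '[[[-0.006,-0.006,0],[0,0,14],0.4],[[0,0,0],[0,0,14],0.4],[[0,0,0],[0,0,6],0.4],[[0,0,0],[-1,3,2],0.4],[[0,0,0],[0,8,0],0.4],[[0,0,0],[0,10,0],0.4],[[0,0,0],[0,10,0],0.4],[[0,0,0],[0,10,0],0.4],[[0,0,0],[0,10,0],0.4],[[0,0,0],[0,10,0],0.4]]'; python3 -c "
from h import *
plan([494,-112,98],-2.6)
p=ctrl.get_image('wrist');save(p,'w4.png')"
```

```text
t: 4.98
ee_pos: [500.8, -22.4, 100.0]
orientation: [3.14, -0.074, 0.012]
ft_force: [0.3, -0.4, -1.0]
width: 35.0
t 4.98 pos [500.8 -22.4 100. ] yaw -2.7 F [ 0.3 -0.4 -1. ] w 35.0
shift tool now [-2.6 89.9  2. ] shift in target frame [-2.7 89.8  2. ] turn [ 0.    -0.007 -0.002]
```

View pics/w4.png

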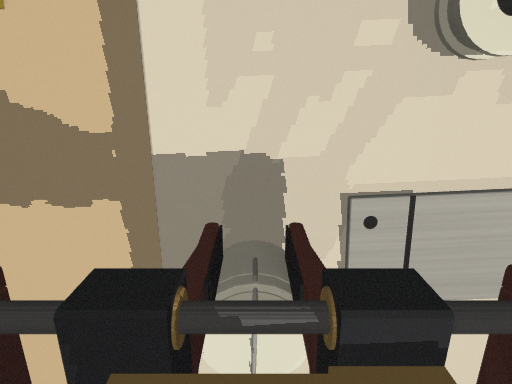

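The tin (centre near pixel 255,290) sits centrally between the fingers and is being pushed; the plate (348–512, 190–300) is clear to the right. I'll continue.

```bash
python3 -m handwheel '[[[0,0,0],[0,8,1],0.4],[[0,0,0],[0,10,0],0.4],[[0,0,0],[0,10,0],0.4],[[0,0,0],[0,10,0],0.4],[[0,0,0],[0,10,0],0.4],[[0,0,0],[0,10,0],0.4],[[0,0,0],[0,10,0],0.4],[[0,0,0],[0,10,0],0.4],[[0,0,0],[0,7,0],0.4],[[0,0,0],[0,3,0],0.4]]'; python3 -c "
from h import *
plan([494,-112,98],-2.6)
p=ctrl.get_image('wrist');save(p,'w5.png')
p=ctrl.get_image('top')
for r in ctrl.spot_point(p,'tin')[:2]: X=w(p,r['position']);print(round(r['score'],2),X.round(1))"
```

```text
t: 5.87
ee_pos: [496.1, -121.9, 99.4]
orientation: [3.14, -0.078, 0.013]
ft_force: [0.0, 1.2, 0.9]
width: 35.1
t 5.87 pos [ 496.1 -121.9   99.4] yaw -2.9 F [0.  1.2 0.9] w 35.1
shift tool now [-2.6 -9.8  1.4] shift in target frame [-2.6 -9.8  1.4] turn [-0.    -0.008 -0.004]
```

View pics/w5.png

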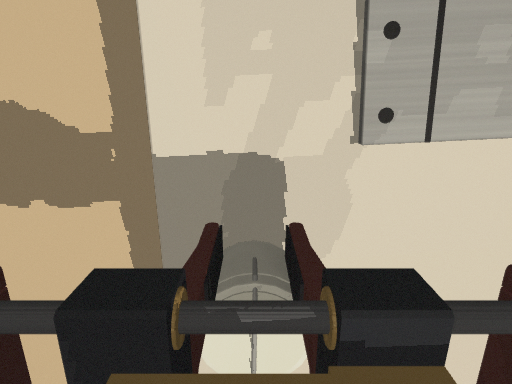

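```bash
python3 -m handwheel '[[[0,0,0],[0,-10,0],0.4],[[0,0,0],[0,-14,0],0.4],[[0,0,0],[0,-14,0],0.4],[[0,0,0],[0,-4,-14],0.4],[[0,0,0],[0,0,-25],0.4],[[0,0,0],[0,0,-30],0.4],[[0,0,0],[0,0,-30],0.4],[[0,0,-0.12],[15,0,-15],0.4],[[0,0,-0.12],[25,0,-5],0.4],[[0,0,-0.12],[25,0,0],0.4]]'; python3 -c "
from h import *
plan([692,-38,200],87.4)"
```

```text
t: 6.85
ee_pos: [556.5, -60.6, 221.7]
orientation: [-3.098, -0.509, 0.003]
ft_force: [0.1, -0.2, 1.0]
width: 35.0
t 6.85 pos [556.5 -60.6 221.7] yaw 18.7 F [ 0.1 -0.2  1. ] w 35.0
shift tool now [135.6  22.1  21.5] shift in target frame [ 28.7 134.3  21.7] turn [-0.003  0.    -1.199]
```

```bash
python3 -m handwheel '[[[0,0,-0.12],[14,2,0],0.4],[[0,0,-0.12],[14,4,0],0.4],[[0,0,-0.12],[13,6,0],0.4],[[0,0,-0.12],[12,7,0],0.4],[[0,0,-0.12],[11,9,0],0.4],[[0,0,-0.12],[10,10,0],0.4],[[0,0,-0.12],[9,11,0],0.4],[[0,0,-0.12],[8,12,0],0.4],[[0,0,-0.12],[6,13,0],0.4],[[0,0,-0.11],[2,13,0],0.4]]'; python3 -c "
from h import *
plan([692,-38,180],87.4)
ctrl.get_image('top');ctrl.get_image('top')
plan([692,-38,180],87.4)
p=ctrl.get_image('wrist');save(p,'w6.png')
for q in ['plate','plate_line','tin','reel']:
        for r in ctrl.spot_point(p,q)[:2]: X=w(p,r['position']);print(q,round(r['score'],2),X.round(1),px(p,X).round())
"
```

```text
t: 7.68
ee_pos: [702.6, -20.4, 221.6]
orientation: [-2.221, -2.218, 0.001]
ft_force: [0.2, 0.2, 0.6]
width: 35.1
t 7.68 pos [702.6 -20.4 221.6] yaw 89.9 F [0.2 0.2 0.6] w 35.1
shift tool now [-17.7 -10.5  41.6] shift in target frame [-18.1  -9.8  41.6] turn [-0.002 -0.002  0.044]
t 7.78 pos [703.3 -20.6 221.4] yaw 89.7 F [0.3 0.  0.4] w 35.1
shift tool now [-17.5 -11.2  41.4] shift in target frame [-17.9 -10.5  41.4] turn [-0.001 -0.002  0.039]
plate 0.87 [612.4 -34.5  78.9] [[238.  81.]]
plate_line 0.73 [590.8 -34.2  85. ] [[237.  54.]]
reel 0.86 [618.8  94.5  78.3] [[382.  88.]]
```

View pics/w6.png

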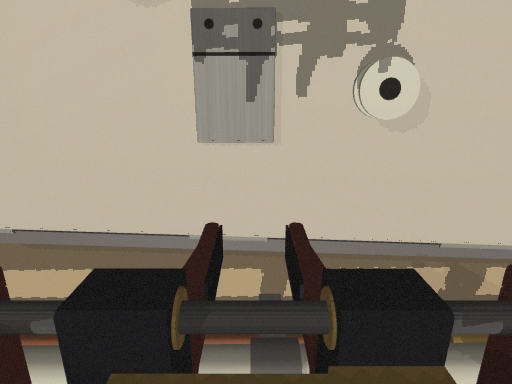

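```bash
python3 -c "
from h import *
p=ctrl.get_image('wrist')
for u in [(191,9),(275,8),(198,142),(274,142),(193,53),(276,53)]: print(ray(p,u,86).round(1))
plan([690,-37,120],87.4)
"
```

```text
[554. -72.  86.]
[554.1  -3.3  86. ]
[662.7 -73.   86. ]
[663.6  -3.4  86. ]
[587.3 -72.6  86. ]
[588.2  -2.2  86. ]
t 8.08 pos [701.5 -22.4 222. ] yaw 89.4 F [-0.3 -0.4 -0. ] w 35.2
shift tool now [-14.8 -11.1 102. ] shift in target frame [-15.1 -10.8 102. ] turn [-0.002 -0.001  0.035]
```

```bash
python3 -m handwheel '[[[0,0,0.039],[-4,-3,8],0.4],[[0,0,0],[-4,-3,13],0.4],[[0,0,0],[-4,-3,15],0.4],[[0,0,0],[-4,-3,15],0.4],[[0,0,0],[0,0,15],0.4],[[0,0,0],[0,0,15],0.4],[[0,0,0],[0,0,10],0.4],[[0,0,0],[0,0,5],0.4],[[0,0,0],[0,0,0],0.4],[[0,0,0],[0,0,0],0.4]]'; python3 -c "
from h import *
plan([690,-37,91],87.4)"
```

```text
t: 8.92
ee_pos: [686.0, -40.1, 126.8]
orientation: [2.292, 2.146, 0.005]
ft_force: [-0.1, 0.7, 0.1]
width: 35.1
t 8.92 pos [686.  -40.1 126.8] yaw 86.2 F [-0.1  0.7  0.1] w 35.1
shift tool now [ 3.3  3.7 35.8] shift in target frame [ 3.3  3.9 35.8] turn [ 0.003 -0.001 -0.02 ]
```

```bash
python3 -m handwheel '[[[0,0,-0.02],[2,2,4],0.4],[[0,0,0],[1,1,7],0.4],[[0,0,0],[0,0,7],0.4],[[0,0,0],[0,0,6],0.4],[[0,0,0],[0,0,4],0.4],[[0,0,0],[0,0,2],0.4],[[0,0,0],[0,0,1],0.4],[[0,0,0],[0,0,0],0.4],[[0,0,0],[0,0,0],0.4],[[0,0,0],[0,0,0],0.4]]'; python3 -c "
from h import *
plan([690,-37,91],87.4)"
```

```text
t: 9.75
ee_pos: [691.5, -36.7, 95.2]
orientation: [2.266, 2.169, 0.009]
ft_force: [0.6, 1.2, 0.1]
width: 34.9
t 9.75 pos [691.5 -36.7  95.2] yaw 87.5 F [0.6 1.2 0.1] w 34.9
shift tool now [-0.4 -1.5  4.2] shift in target frame [-0.4 -1.5  4.2] turn [ 0.007 -0.001  0.002]
```

```bash
python3 -m handwheel '[[[0.005,0,0],[0,0,2],0.4],[[0,0,0],[0,0,1.5],0.4],[[0,0,0],[0,0,0.5],0.4],[[0,0,0],[0,-3,0],0.4],[[0,0,0],[0,-4,0],0.4],[[0,0,0],[0,-4,0],0.4],[[0,0,0],[0,-4,0],0.4],[[0,0,0],[0,-4,0],0.4],[[0,0,0],[0,-4,0],0.4],[[0,0,0],[0,-4,0],0.4]]'; python3 -c "
from h import *
plan([528,-44,91],87.4)
p=ctrl.get_image('wrist');save(p,'w7.png')"
```

```text
t: 10.58
ee_pos: [663.7, -35.7, 91.9]
orientation: [2.267, 2.17, 0.008]
ft_force: [1.9, -0.5, -0.8]
width: 35.4
t 10.58 pos [663.7 -35.7  91.9] yaw 87.5 F [ 1.9 -0.5 -0.8] w 35.4
shift tool now [-1.420e+01 -1.352e+02  1.000e-01] shift in target frame [ -14.4 -135.2    0.9] turn [ 0.006 -0.001  0.002]
```

View pics/w7.png

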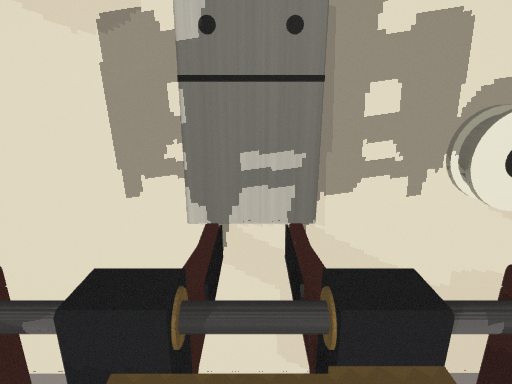

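```bash
python3 -m handwheel '[[[0.004,0,0],[0,-6,0.5],0.4],[[0,0,0],[0,-8,0],0.4],[[0,0,0],[0,-8,0],0.4],[[0,0,0],[0,-8,0],0.4],[[0,0,0],[0,-8,0],0.4],[[0,0,0],[0,-8,0],0.4],[[0,0,0],[0,-8,0],0.4],[[0,0,0],[0,-8,0],0.4],[[0,0,0],[0,-8,0],0.4],[[0,0,0],[0,-6,0],0.4]]'; python3 -c "
from h import *
plan([528,-30,91],87.4)
p=ctrl.get_image('wrist');save(p,'w8.png')
for q in ['plate','plate_line','shelf_edge','tin']:
        for r in ctrl.spot_point(p,q)[:2]: X=w(p,r['position']);print(q,round(r['score'],2),X.round(1),px(p,X).round())
"
```

```text
t: 11.47
ee_pos: [580.4, -32.0, 92.1]
orientation: [2.268, 2.171, 0.006]
ft_force: [1.7, 0.3, -0.9]
width: 35.3
t 11.47 pos [580.4 -32.   92.1] yaw 87.5 F [ 1.7  0.3 -0.9] w 35.3
shift tool now [ -0.3 -52.4   0.9] shift in target frame [ -0.4 -52.4   1.1] turn [ 0.004 -0.001  0.002]
plate 0.62 [517.  -28.3  79. ] [[256. 126.]]
plate_line 0.92 [494.7 -29.8  84.4] [[251.  80.]]
```

View pics/w8.png

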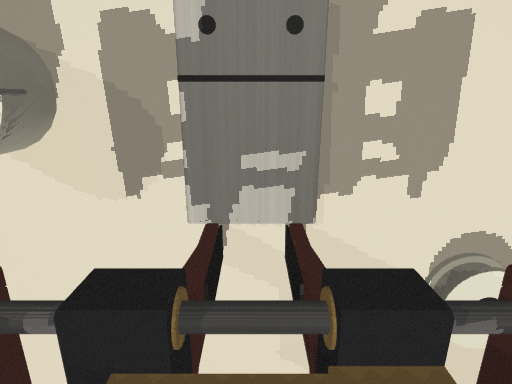

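```bash
python3 -m handwheel '[[[0.004,0,0],[0,-5,0.7],0.4],[[0,0,0],[0,-6,0],0.4],[[0,0,0],[0,-6,0],0.4],[[0,0,0],[0,-6,0],0.4],[[0,0,0],[0,-5,0],0.4],[[0,0,0],[0,-4,0],0.4],[[0,0,0],[0,-3,0],0.4],[[0,0,0],[0,0,0],0.4],[[0,0,0],[0,0,0],0.4],[[0,0,0],[0,0,0],0.4]]'; python3 -c "
from h import *
plan([529.5,-30,91],87.4)
p=ctrl.get_image('wrist');save(p,'w9.png')
for q in ['plate','plate_line','shelf_edge','tin']:
        for r in ctrl.spot_point(p,q)[:2]: X=w(p,r['position']);print(q,round(r['score'],2),X.round(1),px(p,X).round())
"
```

```text
t: 12.55
ee_pos: [545.2, -30.5, 91.6]
orientation: [2.268, 2.171, 0.005]
ft_force: [1.8, 0.1, -0.3]
width: 35.0
t 12.55 pos [545.2 -30.5  91.6] yaw 87.5 F [ 1.8  0.1 -0.3] w 35.0
shift tool now [ -0.2 -15.7   0.5] shift in target frame [ -0.2 -15.7   0.6] turn [ 0.004 -0.001  0.002]
plate 0.17 [603.8 -36.9   3.6] [[250. 262.]]
plate_line 0.58 [456.3 -24.8  82.8] [[258.  73.]]
shelf_edge 0.43 [620.5  91.9  77.9] [[450. 336.]]
tin 0.56 [ 495.  -155.    78.9] [[ 18. 162.]]
```

View pics/w9.png

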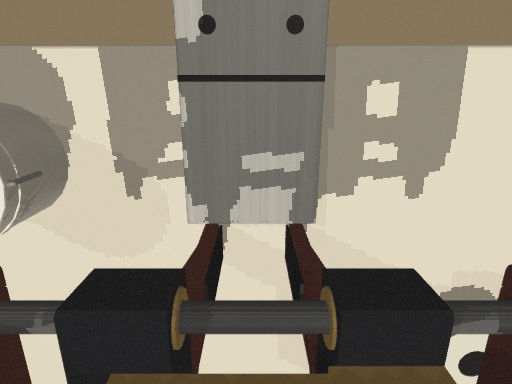

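```bash
python3 -c "
from h import *
p=ctrl.get_image('wrist')
im=p['pixels'].astype(int).sum(2)
for c in [90,140,165,335,360,450]:
    d=np.diff(im[30:60,c]);print(c,30+np.argmax(np.abs(d)),ray(p,(c,30.5+np.argmax(np.abs(d))),80).round(1))
for c in [185,250,318]:
    k=60+im[60:100,c].argmin();print(c,k,im[k-3:k+4,c],ray(p,(c,k),86).round(1))
"
```

```text
90 45 [ 440.2 -105.    80. ]
140 45 [441.3 -81.   80. ]
165 45 [441.9 -69.1  80. ]
335 45 [445.5  12.6  80. ]
360 45 [446.1  24.6  80. ]
450 44 [447.6  67.8  80. ]
185 77 [318 107 101  94 104  97 103] [456.9 -59.8  86. ]
250 77 [322 106 103  96  98 103 102] [458.3 -28.9  86. ]
318 79 [107 121 106 102 107 190 336] [460.6   3.4  86. ]
```

```bash
python3 -m handwheel '[[[0.004,0,0],[0,-2,0.4],0.4],[[0,0,0],[0,-2,0],0.4],[[0,0,0],[0,-2,0],0.4],[[0,0,0],[0,-2,0],0.4],[[0,0,0],[0,-2,0],0.4],[[0,0,0],[0,-1,0],0.4],[[0,0,0],[0,0,0],0.4],[[0,0,0],[0,0,0],0.4],[[0,0,0],[0,0,0],0.4],[[0,0,0],[0,0,0],0.4]]'
cat > m.py <<'E'
from h import *
plan([531,-30,91],87.4)
p=ctrl.get_image('wrist');save(p,__import__('sys').argv[1])
im=p['pixels'].astype(int).sum(2)
E=[]
for c in [100,140,160,340,360,450]:
    d=np.abs(np.diff(im[30:110,c]));print(c,30+np.argmax(d));E.append(ray(p,(c,30.5+np.argmax(d)),80))
L=[]
for c in [190,220,250,280,310]:
    s=im[60:100,c]; k=np.where(s<160)[0]+60; print(c,k.min(),k.max()); L.append(ray(p,(c,k.mean()),86))
E=np.array(E);L=np.array(L)
fe=np.polyfit(E[:,1],E[:,0],1);fl=np.polyfit(L[:,1],L[:,0],1)
ym=L[:,1].mean();print('edge',np.polyval(fe,ym),'line',np.polyval(fl,ym),'slopes',fe[0],fl[0])
E
python3 m.py w10.png
```

```text
t: 13.68
ee_pos: [534.6, -30.1, 91.6]
orientation: [2.269, 2.171, 0.004]
ft_force: [1.6, 0.9, 0.1]
width: 35.5
t 13.68 pos [534.6 -30.1  91.6] yaw 87.5 F [1.6 0.9 0.1] w 35.5
shift tool now [-0.1 -3.6  0.5] shift in target frame [-0.1 -3.6  0.6] turn [ 0.003 -0.001  0.002]
100 69
140 69
160 69
340 68
360 68
450 68
190 75 80
220 75 80
250 75 80
280 75 80
310 75 80
edge 443.57363134764717 line 447.7884665971652 slopes 0.041590861088094594 0.04505480844424382
```

View pics/w10.png

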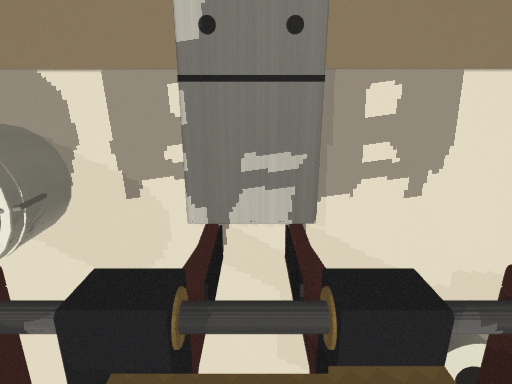

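```bash
python3 -m handwheel '[[[0,0,0],[0,-1.5,0],0.4],[[0,0,0],[0,-1.5,0],0.4],[[0,0,0],[0,-1,0],0.4],[[0,0,0],[0,0,0],0.4],[[0,0,0],[0,0,0],0.4],[[0,0,0],[0,0,0],0.4],[[0,0,0],[0,0,0],0.4],[[0,0,0],[0,0,0],0.4],[[0,0,0],[0,0,0],0.4],[[0,0,0],[0,0,0],0.4]]'; python3 m.py w11.png
```

```text
t: 14.57
ee_pos: [530.3, -29.9, 91.5]
orientation: [2.268, 2.171, 0.004]
ft_force: [2.3, -0.6, -0.0]
width: 34.8
t 14.57 pos [530.3 -29.9  91.5] yaw 87.5 F [ 2.3 -0.6 -0. ] w 34.8
shift tool now [-0.1  0.7  0.5] shift in target frame [-0.1  0.7  0.5] turn [ 0.003 -0.001  0.002]
100 78
140 78
160 78
340 77
360 77
450 77
190 75 80
220 75 80
250 75 80
280 75 80
310 75 80
edge 443.49352098353967 line 443.53570772498534 slopes 0.04158280160166611 0.0450429026251156
```

```bash
python3 -m handwheel '[[[0,0,0],[0,4,0],0.4],[[0,0,0],[0,8,0],0.4],[[0,0,0],[0,10,0],0.4],[[0,0,0],[0,4,-8],0.4],[[0,0,0],[0,0,-20],0.4],[[0,0,0],[0,0,-28],0.4],[[0,0,0],[0,0,-28],0.4],[[0,0,0],[0,0,-25],0.4],[[0,0,0],[0,0,-10],0.4],[[0,0,0],[0,0,0],0.4]]'; python3 -c "
from h import *
for i in range(3): ctrl.get_image('top')
plan([530,-30,220],87.4)
p=ctrl.get_image('wrist');save(p,'w12.png')
for q in ['plate','plate_line','shelf_edge','tin','reel']:
        for r in ctrl.spot_point(p,q)[:2]: X=w(p,r['position']);print(q,round(r['score'],2),X.round(1),px(p,X).round())
p=ctrl.get_image('top');save(p,'t12.png')
for q in ['plate','plate_line','shelf_edge','tin','reel']:
        for r in ctrl.spot_point(p,q)[:2]: X=w(p,r['position']);print(q,round(r['score'],2),X.round(1))
p=ctrl.get_image('scene');save(p,'s12.png')
"
```

```text
t: 15.45
ee_pos: [558.9, -31.1, 216.3]
orientation: [-2.265, -2.168, 0.006]
ft_force: [1.0, 0.1, -1.0]
width: 34.9
t 15.6 pos [557.1 -31.  213. ] yaw 87.5 F [ 0.8 -0.   0.1] w 35.0
shift tool now [ -0.2 -27.2  -6.7] shift in target frame [ -0.2 -27.1  -7. ] turn [-0.012 -0.001  0.002]
plate 0.78 [462.6 -29.3  78.2] [[251.  78.]]
plate_line 0.88 [444.8 -27.9  82.2] [[252.  55.]]
tin 0.76 [ 496.5 -154.3   80. ] [[113. 125.]]
tin 0.24 [621.9  93.3  79.1] [[382. 241.]]
reel 0.7 [618.9  95.5  78.9] [[384. 238.]]
plate 0.65 [304.5 176.1   3.8]
plate_line 0.46 [5.608e+02 5.052e+02 2.000e-01]
tin 0.66 [ 492.8 -153.8   79.8]
reel 0.64 [621.7  91.6  77.2]
```

View pics/w12.png

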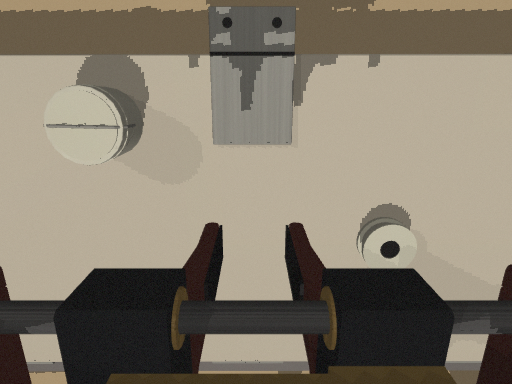

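View pics/s12.png

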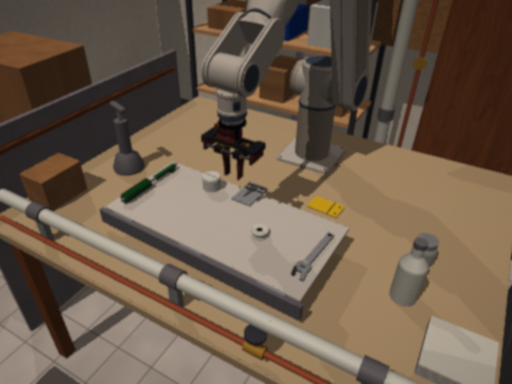

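The scored line (row 53) coincides with the shelf edge (row 54). The tin stands at about (495, -154), the plate is square, and the arm is clear of everything.

```bash
python3 -c "
from h import *
print(ctrl.close_job())"
```

```text
the job is handed in; nothing more can be done
None
```

I pushed the tin sideways and slid the plate out until its scored line lay along the shelf's front edge. I then backed the gripper clear and handed the job in at about 16 s of the 54 s; no verdict came back.

- **Tin:** It moved about 122 mm towards -y, using both fingers half open. It now stands at about (495, -154), roughly 50 mm in from the front edge and about 55 mm clear of the plate.
- **Plate:** I pushed it from behind with two fingertips. The last measurement with the fingers still on it put the line at x = 443.5 mm and the edge at 443.5 mm, and the plate square within about 0.004 rad.
- **After backing off:** The wrist picture still showed the line on the edge, within about 1 px. The plate-line network gave x = 444.8 mm, within its 4 mm accuracy.
- **Bystanders:** The reel measured the same as at the start, to within about 3 mm. The others looked unmoved in the scene picture, but I did not measure them again.
- **Checks that failed:** The top-camera network missed the real plate in the last picture and reported the yellow look-alike instead. Its plate-line answer was a false hit. I used the wrist view for those checks.

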